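Close up the dry instrument box

ROBOT

A 6-joint arm with a two-finger parallel gripper is mounted at the origin on the work surface. World frame = base frame: x ahead of the robot, y to its left, z up, the work surface at z = 0. Lengths are in mm, angles in rad, forces in N, time in s.
With the tool pointing down it reaches from about 150 to 775 mm from the base axis. Payload 6.1 kg.
Tool frame: the origin (TCP) lies midway between the tips of the shut fingers; the grasp point (between the pads) lies 19 mm behind it; z points along the fingers, y is the line along which they close (so a half turn about z gives the same grasp; the last joint's range is limited). The gripper opens to 85 mm and grips with 20 to 120 N. Pads are 22 mm wide; open, the fingers measure 114 mm over their backs; the gripper's body (76 mm by 85 mm) begins 54 mm behind the grasp point. The pads swing forward as they close: fully open they stand 13 mm farther back than shut.
Start: joints at [-1.111, 0.126, -0.04, 1.405, 0, 1.571], TCP at [232.97, -470.461, 231.295] pointing down, gripper open.
Joint ranges: [-2.72, 2.72], [-0.95, 1.95], [-1.27, 1.35], [-1.78, 2.02], [-1.46, 1.47], [-3.14, 3.14]. Speed limits (rad/s): [2.39, 2.39, 3.01, 3.14, 3.14, 3.14].

INTERFACE

Orientations are given as [roll, pitch, yaw] about the fixed x, y, z axes, in that order (R = Rz(yaw) Ry(pitch) Rx(roll)).
In Python, from cell import bot gives the robot as it stands.
- The arm moves only by the tool send_rows, never from a script. Its argument "moves" is a list of rows, each a list of 6 numbers: the shift along the tool's x, y, z as a fraction of full scale, then the turn, a rotation vector about the tool's x, y, z as a fraction of full scale. A call has 1 to 8 rows; each row shifts and turns the commanded pose from where the row before left it, along the tool's axes as they then stand; what a row does not reach is not made up. Full scale, the value 1, is 0.06 m for a shift and 60 degrees for a turn. A row lasts 1/8 s, in which the tool goes at most 62.5 mm and 10.7 degrees, less where a joint would pass 70% of its speed; a pose out of reach is approached as far as the arm can. A call with a number of a shift or a turn outside -1 to 1 is refused whole. A call with a gripper value outside its range is refused whole. "gripper" is the opening in per cent of the stroke, from 0 (shut) to 100 (fully open), set as the call begins (left out, the last holds). The fingers move at their own pace and stop on an object; "force" is the grip in N (left out, the last holds). Time passes only in rows, so rows that do not move let the fingers close. It gives the time, the measured TCP pose, the force, the opening and the grip force at its end, in the units of the state.
- bot.read_state(): the state, without advancing time (a new reading comes with each control period).
- bot.read_camera(name): name is "side" or "top"; returns a dict with "color" (480x640x3 uint8, red, green, blue), "K" (3x3 intrinsics, pixels), "pose" (4x4, takes a point from camera to world coordinates). Camera axes: x right, y down, z forward; pixel columns grow to the right and rows downward; lengths in mm; the calibration is good to about 2 mm. A picture is of the moment at which its call begins. There is no depth.
- bot.close_job(): hands the job in; it is judged then, once.
The state is a dict: "time": time; "q": joint angles; "joint_velocities": joint speeds; "joint_efforts": joint torques, N m; "eef_pos": TCP position; "eef_rot": TCP orientation; "ft_force": force on the tool from outside, world axes, zero at the start; "moment": the same for the moment, N m; "finger_gap": finger opening in mm; "grip_force": force on a finger pad.
Only numpy, scipy, OpenCV 4.12 (cv2) and the standard library are available. Lean on these libraries where they do the work, as an engineer would, in place of code of your own. Each camera call takes 0.05 s, during which the arm holds its last target. There are 200 camera calls.

TASK

Lay the round drying cartridge flat in the round recess in the floor of the instrument box and let go of it. Then put the loose lid on the box and push it down, firmly but without forcing it, near each end until both spring clips have clicked over its edge and it lies level and fully home all round. Leave everything else on the table where it is.

Things in the scene. Friction and masses are not known exactly. Their poses are not given: they have to be found in the camera images.
- tub: open oblong white plastic instrument box, 160 x 112 mm outside, 50 mm high, walls 5 mm, floor 12 mm above the underside. Origin: centre of its underside; x along the 160 mm length, z up. Flat steel instruments (8 mm wide, 5 mm high) are fixed across the floor 66 mm either side of the middle. Pressing lid and box together with more than 60 N breaks the lid
- mat: black rubber mat 225 x 150 x 18 mm fixed on the table, axes as the box's, origin: centre of its underside. The box stands on it and cannot shift or turn, but the soft mat gives under a push, several mm and at most 14 mm, and comes back; so how deep a push must go is not known beforehand
- tub_rim (a point): centre of the box's mouth (150 x 102 mm inside) at rim height, 50 mm above the box's origin, same axes
- tub_recess (a point): centre of the bottom of the round recess in the middle of the box's floor: 50 mm wide, 6 mm deep, its bottom 6 mm above the box's origin and 44 mm below the rim
- clip_a_nose (a point): tip of the nose of the grey spring clip on the box's short side at x = +80 mm. The clip is 34 mm wide, stands 19 mm above the rim; its nose slants inwards, its tip 6 mm above the rim and 2.6 mm inside the lid's edge. The lid's flange first rests on it, about 12 mm above the rim; a push of some 10 to 20 N on the flange nearby forces the nose outwards, until it springs back over the flange with a click
- clip_b_nose (a point): the same on the short side at x = -80 mm; each end needs its own click
- lid: loose oblong white plastic lid, right way up on the table, about 180 g. Origin: centre of the underside of its plug; x along the length, z up. Plug 16 mm deep, 147.6 x 98 mm, its lower 8 mm only 142.6 x 94 mm; above it a flat flange 160 x 112 mm, 16 to 20 mm above the origin; in the middle an upright grip bar, 14 mm along x, 56 mm along y, 20 to 44 mm above the origin. Fits either way round
- lid_end_a (a point): underside of the lid's flange at the middle of the short edge at the lid's x = +80 mm: at rim height when this end is home, 5 mm or more above it when not. A thin grey patch on the flange's top, 55 mm from the middle, marks where to push
- lid_end_b (a point): the same at the lid's x = -80 mm
- disc: round drying cartridge, a bare metal disc 46 mm across and 14 mm thick with small holes in its top, lying flat on the table; origin: centre of its underside. About 50 g. In the recess it stands 8 mm proud of the box's floor
- square_tin: bystander: square metal tin 42 x 42 x 14 mm (not the drying cartridge); origin: centre of underside
- dose_cup: bystander: small white plastic cup, 48 mm wide, 45 mm high; origin: centre of underside
- amber_small: bystander: amber bottle 52 mm wide, 110 mm high; origin: centre of underside
- amber_tall: bystander: amber bottle 66 mm wide, 150 mm high; origin: centre of underside
- red_bowl: bystander: shallow red plastic bowl 130 mm wide, 40 mm high; origin: centre of underside
- cream_jar: bystander: white jar 64 mm wide, 60 mm high; origin: centre of underside
- spatula: bystander: spatula 170 mm long lying flat; origin: centre of underside, x along it

How it is judged:
By the outcome, as a careful person would: the job done as asked, in the order asked, and still so for the second after the job is handed in, with the robot touching nothing.
It also fails if it takes over 72 s, if anything falls off the work surface, if the arm or the gripper's body presses on something with over 40 N, if the wrist force passes 120 N, or if a joint passes its speed limit or range.

## Working session

There is one attempt and no reset: what is moved stays moved. The work goes in short steps, Python scripts to look and compute and a tool call to move; the robot and the scene stay as the last step left them, time stands still between calls to the robot, and variables do not carry over. Pictures are saved under pics/ and viewed, at most 10 in all, crops included, and the job is handed in when it is done.

Besides the shell and the picture viewer there is one more tool, called after "Request:" as a command line: name --pt "numbers of a row" for each row, then --argument value for the rest. send_rows: Moves the arm, as the interface text tells. Its arguments: {"type":"object","properties":{"moves":{"type":"array","items":{"type":"array","items":{"type":"number"}}},"gripper":{"type":"number"},"force":{"type":"number"}},"required":["moves"]}

```bash
mkdir -p pics
python3 - <<'E'
from cell import bot
import cv2
for n in("top","side"):
    r=bot.read_camera(n);cv2.imwrite(f"pics/{n}0.png",r["color"][...,::-1]);print(r["K"].tolist(),r["pose"].round(4).tolist())
print(bot.read_state())
E
```

```text
[[531.3877298987173, 0.0, 323.2547339317423], [0.0, 531.3877298987173, 247.0995162866375], [0.0, 0.0, 1.0]] [[-0.0133, -0.9953, 0.096, 439.249], [-0.9999, 0.0132, -0.0021, 34.5516], [0.0008, -0.0961, -0.9954, 1379.9478], [0.0, 0.0, 0.0, 1.0]]
[[485.9902495880431, 0.0, 310.1987008890525], [0.0, 485.9902495880431, 228.5266017276968], [0.0, 0.0, 1.0]] [[-0.9798, -0.0912, 0.1778, 411.1389], [-0.1998, 0.4519, -0.8694, 790.0713], [-0.0011, -0.8874, -0.461, 499.1218], [0.0, 0.0, 0.0, 1.0]]
{'time': 0.1, 'q': array([-1.11099731e+00,  1.26326572e-01, -4.04973773e-02,  1.40539617e+00,
       -7.73288853e-06,  1.57081020e+00]), 'joint_velocities': array([ 5.97593265e-04, -5.97524129e-04,  2.58590070e-03, -3.85490105e-05,
       -1.29728632e-03,  1.48072229e-04]), 'joint_efforts': array([ 2.21547583e-03, -4.36906242e+01,  3.53603518e+01,  1.37963743e-02,
        6.47338106e-05, -3.87641023e-06]), 'eef_pos': array([ 232.81530326, -470.15058018,  230.60713287]), 'eef_rot': array([-3.14016886e+00,  7.75263088e-06,  4.59785161e-01]), 'ft_force': array([ 0.11685897,  0.05374056, -0.0336012 ]), 'moment': array([-0.00234006, -0.04936588,  0.01679239]), 'grip_force': 0.0, 'finger_gap': 85.41611819143425}
```

View pics/top0.png

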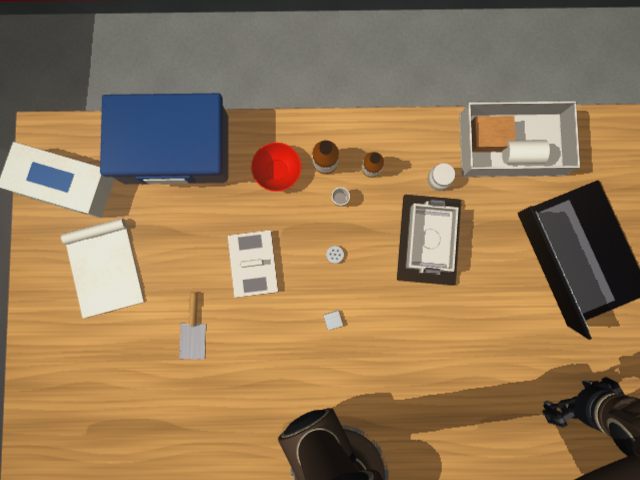

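View pics/side0.png

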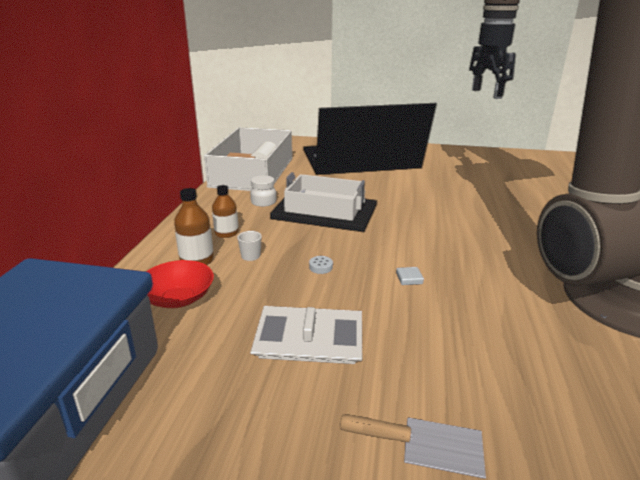

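The top view shows the disc at about (335,255), the lid at (253,264), the box at (430,239) and the square tin at (334,320). I'll make one enlarged mosaic to read the corners.

```bash
cat > h.py <<'E'
import numpy as np, cv2
from scipy.spatial.transform import Rotation as R
K={};P={}
K["top"]=np.array([[531.3877,0,323.2547],[0,531.3877,247.0995],[0,0,1]]);P["top"]=np.array([[-0.0133,-0.9953,0.096,439.249],[-0.9999,0.0132,-0.0021,34.5516],[0.0008,-0.0961,-0.9954,1379.9478]])
K["side"]=np.array([[485.99025,0,310.1987],[0,485.99025,228.5266],[0,0,1]]);P["side"]=np.array([[-0.9798,-0.0912,0.1778,411.1389],[-0.1998,0.4519,-0.8694,790.0713],[-0.0011,-0.8874,-0.461,499.1218]])
def w(n,u,v,z):
    d=P[n][:,:3]@np.linalg.inv(K[n])@[u,v,1]; o=P[n][:,3]
    return o+d*(z-o[2])/d[2]
def px(n,p):
    c=K[n]@(P[n][:,:3].T@(np.asarray(p,float)-P[n][:,3])); return c[:2]/c[2]
E
python3 - <<'E'
import cv2,numpy as np
t=cv2.imread("pics/top0.png");s=cv2.imread("pics/side0.png")
f=lambda a,x,y,w,h:cv2.resize(a[y:y+h,x:x+w],(400,300),interpolation=cv2.INTER_CUBIC)
m=np.vstack([np.hstack([f(t,370,190,120,90+0),f(t,195,220,120,90)]),np.hstack([f(s,265,160,120,90),f(s,245,290,120,90)])])
cv2.imwrite("pics/m.png",m)
from h import *
for n,u,v,z in[("top",335,255,14),("side",320,263,14),("top",430,239,24),("top",253,264,30),("top",334,320,14),("side",320.5,264,14)]:print(n,w(n,u,v,z).round(1))
E
```

```text
top [550.1   1.7  14. ]
side [551.5  11.1  14. ]
top [ 587.3 -242.7   24. ]
top [528.6 211.   30. ]
top [384.    6.8  14. ]
side [549.9  14.5  14. ]
```

View pics/m.png

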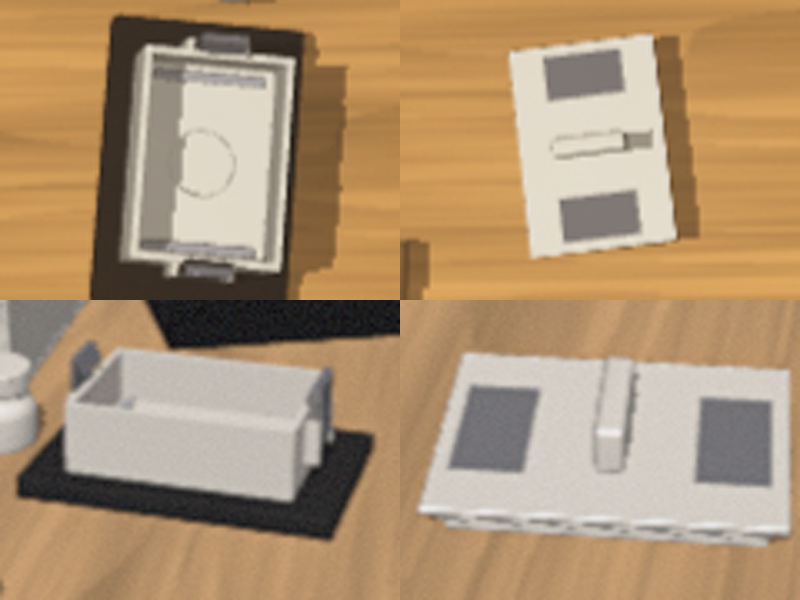

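The enlarged mosaic shows the box rim, mat and lid corners clearly, with box and lid both lying roughly along world y. I'll fit poses from those corners in both cameras, and refine the disc.

```bash
cat > fit.py <<'E'
from h import *
from scipy.optimize import least_squares
def fit(obs,x0):
    def pose(x,l):return np.r_[x[0]+l[0]*np.cos(x[2])-l[1]*np.sin(x[2]),x[1]+l[0]*np.sin(x[2])+l[1]*np.cos(x[2]),l[2]]
    f=lambda x:np.concatenate([px(n,pose(x,l))-uv for n,l,uv in obs])
    r=least_squares(f,x0,loss="soft_l1",x_scale=[10,10,.1]);return r.x,f(r.x).reshape(-1,2).round(1)
E
python3 - <<'E'
from fit import *
k=.3
T=lambda u,v:(370+u*k,190+v*k); L=lambda u,v:(195+(u-400)*k,220+v*k)
S=lambda u,v:(265+u*k,160+(v-300)*k); M=lambda u,v:(245+(u-400)*k,290+(v-300)*k)
# lid: local x along -ish world y. +x -> +y (yaw~+pi/2)
lid=[("top",(80,56,20),L(510,52)),("top",(80,-56,20),0),]
h=20
c=lambda a,b,z:(80*a,56*b,z)
# top view: left=+y, up=+x world. local x=+y => local y = -x world
tl=[("top",c(1,-1,20),L(510,52)),("top",c(-1,-1,20),L(652,35)),("top",c(-1,1,20),L(677,240)),("top",c(1,1,20),L(531,258))]
print("x")
# lid in top view is long along image v = world x -> yaw~0
tl=[("top",c(1,1,20),L(510,52)),("top",c(1,-1,20),L(652,35)),("top",c(-1,-1,20),L(677,240)),("top",c(-1,1,20),L(531,258))]
sl=[("side",c(1,-1,20),M(462,353)),("side",c(-1,-1,20),M(790,370)),("side",c(-1,1,20),M(788,533)),("side",c(1,1,20),M(420,514))]
for o in(tl,sl,tl+sl):print("lid",*fit(o,[528,211,.1]))
tb=[("top",c(1,1,68),T(147,45)),("top",c(1,-1,68),T(298,57)),("top",c(-1,-1,68),T(283,272)),("top",c(-1,1,68),T(127,262)),
("top",(112.5,75,18),T(112,16)),("top",(112.5,-75,18),T(304,33))]
sb=[("side",c(1,1,68),S(68,402)),("side",c(1,-1,68),S(118,350)),("side",c(-1,-1,68),S(328,372)),("side",c(-1,1,68),S(305,418)),("side",(112.5,75,18),S(20,482)),("side",(-112.5,75,18),S(332,528)),("side",(-112.5,-75,18),S(373,435))]
for o in(tb,sb,tb+sb):print("box",*fit(o,[587,-242,-.1]))
E
```

```text
x
lid [5.30176886e+02 2.13006556e+02 1.09702327e-01] [[-0.3 -0. ]
 [ 0.3 -0.2]
 [-0.1  0.1]
 [ 0.   0.1]]
lid [5.29611343e+02 2.18236902e+02 1.16775151e-01] [[-0.1  0.4]
 [-0.2  0.3]
 [ 1.2 -0. ]
 [-0.7 -0.9]]
lid [5.30106484e+02 2.15760699e+02 1.11687789e-01] [[-1.4  0.1]
 [-0.8 -0.2]
 [-1.1  0.1]
 [-1.   0.2]
 [ 0.3 -0.7]
 [-0.1 -0.5]
 [ 0.8 -1.1]
 [-0.6 -2.3]]
box [ 5.85726837e+02 -2.43614620e+02 -9.82586558e-02] [[-0.4  0.6]
 [-1.   0.8]
 [-0.4  0.1]
 [ 1.2 -0.8]
 [ 0.4 -0.2]
 [ 0.4 -0.5]]
box [ 5.83934540e+02 -2.34952834e+02 -8.26398214e-02] [[-0.3  1.5]
 [-0.5 -0.2]
 [ 1.2 -0. ]
 [-1.5  4.8]
 [-1.6 -0.7]
 [ 2.4 -1.9]
 [ 1.3 -1.1]]
box [ 5.85625139e+02 -2.42836751e+02 -9.69975223e-02] [[-0.8  0.7]
 [-1.3  0.8]
 [-0.7  0.1]
 [ 0.9 -0.7]
 [ 0.  -0.1]
 [ 0.  -0.5]
 [-0.4 -0.1]
 [-0.  -1.6]
 [ 1.  -1.1]
 [-2.3  3.5]
 [-1.5 -2.5]
 [ 1.4 -3.3]
 [ 1.2 -2.2]]
```

```bash
cat > go.py <<'E'
import sys
from h import *
from cell import bot
def go(x,y,z,yaw):
    s=bot.read_state();r=R.from_euler("xyz",s["eef_rot"]);t=R.from_euler("xyz",[np.pi,0,yaw])
    print("t",s["time"],"pos",s["eef_pos"].round(1),"rot",s["eef_rot"].round(3),"F",s["ft_force"].round(1),"gap",round(s["finger_gap"],1),"grip",round(s["grip_force"],1))
    dp=np.array([x,y,z])-s["eef_pos"]
    print("turn first(frac)",((r.inv()*t).as_rotvec(degrees=True)/60).round(3),"shift now",(r.inv().apply(dp)/60).round(3),"shift after turn",(t.inv().apply(dp)/60).round(3))
if __name__=="__main__": go(*map(float,sys.argv[1:5]))
E
python3 - <<'E'
from h import *
import cv2
t=cv2.imread("pics/top0.png")
# disc blob: low saturation in window
c=cv2.cvtColor(t[240:270,320:352],cv2.COLOR_BGR2HSV);m=((c[...,1]<60)&(c[...,2]>90)).astype(np.uint8)
m=cv2.morphologyEx(m,cv2.MORPH_CLOSE,np.ones((5,5)));n,l,s,ce=cv2.connectedComponentsWithStats(m);i=1+s[1:,4].argmax()
print(s[i],ce[i]+[320,240],w("top",*(ce[i]+[320,240]),10).round(1))
print("recess",w("top",431.5,238.9,30).round(1),"lid bar",w("top",195+190*.3,220+144*.3,44).round(1))
E
python3 go.py 550 3 120 1.474
```

```text
[  6   6  18  17 241] [334.65145228 254.12033195] [552.7   2.4  10. ]
recess [ 586.8 -245.3   30. ] lid bar [529.7 211.7  44. ]
t 0.1 pos [ 232.8 -470.2  230.6] rot [-3.14  0.    0.46] F [ 0.1  0.1 -0. ] gap 85.4 grip 0.0
turn first(frac) [-0.001 -0.001 -0.969] shift now [ 8.237 -4.718  1.85 ] shift after turn [8.36  4.5   1.843]
```

Request:
send_rows --pt "0 0 0 0 0 -0.161" --pt "0 0 0 0 0 -0.161" --pt "0 0 0 0 0 -0.161" --pt "0 0 0 0 0 -0.161" --pt "0 0 0 0 0 -0.161" --pt "0 0 0 0 0 -0.161" --pt "0 0 0 0 0 0" --gripper 100 --force 30

```text
time: 0.98
eef_pos: [232.9, -470.3, 230.9]
eef_rot: [-3.141, -0.001, 1.47]
ft_force: [0.7, -0.8, 0.7]
finger_gap: 85.4
grip_force: 0.0
```

```bash
python3 go.py 550 3 120 1.474
```

```text
t 0.975 pos [ 232.9 -470.3  230.9] rot [-3.141e+00 -1.000e-03  1.470e+00] F [ 0.7 -0.8  0.7] gap 85.4 grip 0.0
turn first(frac) [-0.    -0.001 -0.004] shift now [8.38  4.462 1.852] shift after turn [8.362 4.498 1.848]
```

Request:
send_rows --pt "0.6 0.32 0 0 0 0" --pt "0.6 0.32 0 0 0 0" --pt "0.6 0.32 0 0 0 0" --pt "0.6 0.32 0 0 0 0" --pt "0.6 0.32 0 0 0 0" --pt "0.6 0.32 0 0 0 0" --pt "0.6 0.32 0 0 0 0" --pt "0.6 0.32 0 0 0 0"

```text
time: 1.98
eef_pos: [414.9, -197.9, 231.2]
eef_rot: [-3.142, 0.0, 1.468]
ft_force: [1.0, -0.1, -0.9]
finger_gap: 85.5
grip_force: 0.0
```

Request:
send_rows --pt "0.6 0.33 0.2 0 0 0" --pt "0.6 0.33 0.3 0 0 0" --pt "0.6 0.33 0.3 0 0 0" --pt "0.6 0.33 0.3 0 0 0" --pt "0.6 0.33 0.4 0 0 0" --pt "0.58 0.3 0.4 0 0 0" --pt "0 0 0 0 0 0"

```text
time: 2.85
eef_pos: [551.7, 4.9, 114.7]
eef_rot: [-3.137, 0.0, 1.472]
ft_force: [-0.4, -0.4, -0.1]
finger_gap: 85.3
grip_force: 0.0
```

```bash
python3 go.py 552 2.4 4.5 1.474
python3 - <<'E'
from cell import bot
import cv2,numpy as np
from h import *
p=bot.read_state()["eef_pos"]
f=lambda a,x,y,w,h:cv2.resize(a[y:y+h,x:x+w],(400,300),interpolation=cv2.INTER_CUBIC)
o=[]
for n in("top","side"):
    a=bot.read_camera(n)["color"][...,::-1].copy();u=px(n,p);print(n,u)
    x,y=(275,210) if n=="top" else (240,165)
    o.append(f(a,x,y,120 if n=="top" else 160,90 if n=="top" else 120))
cv2.imwrite("pics/g.png",np.hstack(o))
E
```

```text
t 2.85 pos [551.7   4.9 114.7] rot [-3.137  0.     1.472] F [-0.4 -0.4 -0.1] gap 85.3 grip 0.0
turn first(frac) [-0.004  0.    -0.002] shift now [-0.04   0.017  1.837] shift after turn [-0.041  0.009  1.837]
top [334.61101695 250.98746391]
side [320.96291196 213.96342419]
```

View pics/g.png

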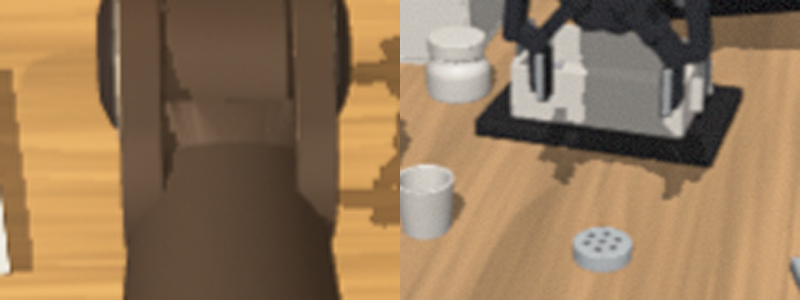

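The arm hides the disc in the top view. The side crop shows the fingers (540 and 668) straddling the disc (602,245) evenly, so I'll descend and grip.

Request:
send_rows --pt "-0.04 0.01 0.4 0 0 0" --pt "0 0 0.4 0 0 0" --pt "0 0 0.4 0 0 0" --pt "0 0 0.4 0 0 0" --pt "0 0 0.23 0 0 0" --pt "0 0 0 0 0 0"

```text
time: 3.7
eef_pos: [551.9, -0.2, 7.4]
eef_rot: [-3.141, 0.0, 1.47]
ft_force: [0.4, -0.9, -0.0]
finger_gap: 85.1
grip_force: 0.0
```

Request:
send_rows --pt "0 0 0 0 0 0" --pt "0 0 0 0 0 0" --pt "0 0 0 0 0 0" --pt "0 0 0 0 0 0" --pt "0 0 0 0 0 0" --pt "0 0 0 0 0 0" --pt "0 0 0 0 0 0" --pt "0 0 0 0 0 0" --gripper 40 --force 30

```text
time: 4.7
eef_pos: [553.2, 0.5, 8.8]
eef_rot: [3.14, 0.0, 1.471]
ft_force: [-1.3, -0.4, 5.8]
finger_gap: 43.8
grip_force: 29.7
```

```bash
python3 go.py 552 2.4 120 1.474
python3 - <<'E'
from cell import bot
import cv2,numpy as np
a=bot.read_camera("side")["color"][...,::-1]
cv2.imwrite("pics/s2.png",cv2.resize(a[200:300,250:390],(700,500),interpolation=cv2.INTER_CUBIC))
E
```

```text
t 4.7 pos [5.532e+02 5.000e-01 8.800e+00] rot [3.14  0.    1.471] F [-1.3 -0.4  5.8] gap 43.8 grip 29.7
turn first(frac) [ 0.002  0.    -0.002] shift now [ 0.029 -0.019 -1.853] shift after turn [ 0.029 -0.022 -1.853]
```

View pics/s2.png

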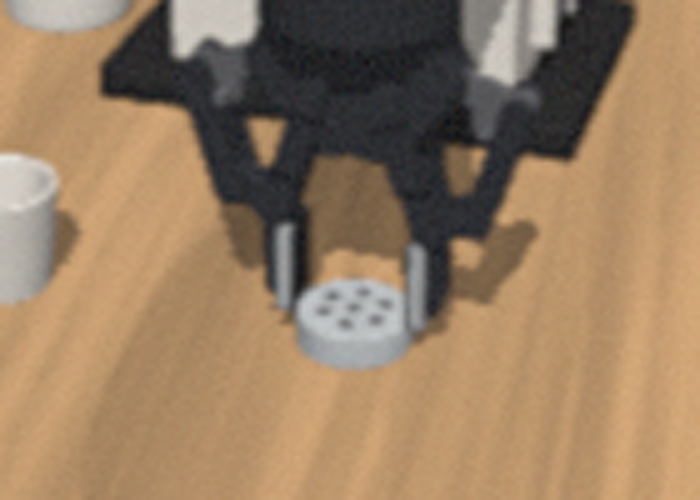

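Run:
```python
from h import *
for z in(8,11,14):print(z,w("side",250+351.5/5,200+315/5,z).round(1))
print("disc top c",w("side",250+353/5,200+307/5,14).round(1))
print("disc top front,back",w("side",250+353/5,200+337/5,14).round(1),w("side",250+353/5,200+277/5,14).round(1), "bottom front",w("side",250+353/5,200+367/5,0).round(1))
print("left,right ext",w("side",250+297/5,200+310/5,14).round(1),w("side",250+411/5,200+310/5,14).round(1))
```

```text
8 [552.6   1.3   8. ]
11 [551.8   6.1  11. ]
14 [550.9  11.   14. ]
disc top c [551.4   5.1  14. ]
disc top front,back [547.5  26.3  14. ] [555.5 -17.1  14. ] bottom front [547.6  25.3   0. ]
left,right ext [572.   11.5  14. ] [529.3   2.9  14. ]
```

The grip is too near the disc's top edge: tips at about z 12, and the gap reads 43.8. I'll open and regrip about 5 mm lower, and 3 mm towards +y.

Request:
send_rows --pt "0 0 0 0 0 0" --pt "0 0 0 0 0 0" --pt "0 0 0 0 0 0" --pt "0.05 -0.02 0.05 0 0 0" --pt "0 0 0.04 0 0 0" --pt "0 0 0 0 0 0" --pt "0 0 0 0 0 0" --gripper 75

```text
time: 5.62
eef_pos: [551.6, 3.7, 2.1]
eef_rot: [-3.142, 0.0, 1.471]
ft_force: [-0.7, 0.1, -0.2]
finger_gap: 64.1
grip_force: 0.0
```

Request:
send_rows --pt "0 0 -0.02 0 0 0" --pt "0 0 0 0 0 0" --pt "0 0 0 0 0 0" --pt "0 0 0 0 0 0" --pt "0 0 0 0 0 0" --pt "0 0 0 0 0 0" --gripper 40

```text
time: 6.38
eef_pos: [551.8, 3.6, 3.8]
eef_rot: [3.141, -0.0, 1.471]
ft_force: [-0.9, -1.2, 6.4]
finger_gap: 44.2
grip_force: 30.9
```

Request:
send_rows --pt "0 0 -0.2 0 0 0" --pt "0 0 -0.5 0 0 0" --pt "0 0 -0.7 0 0 0" --pt "0 0 -0.6 0 0 0" --pt "0 0 0 0 0 0"

```text
time: 7.0
eef_pos: [553.5, 3.7, 126.8]
eef_rot: [3.136, -0.001, 1.471]
ft_force: [-0.0, 0.4, -0.7]
finger_gap: 44.2
grip_force: 30.8
```

```bash
python3 go.py 586.3 -244.3 115 1.474
```

```text
t 7.0 pos [553.5   3.7 126.8] rot [ 3.136e+00 -1.000e-03  1.471e+00] F [-0.   0.4 -0.7] gap 44.2 grip 30.8
turn first(frac) [ 0.006 -0.001 -0.002] shift now [-4.059  0.952  0.2  ] shift after turn [-4.061  0.943  0.197]
```

Request:
send_rows --pt "-0.4 0.095 0 0 0 0" --pt "-0.6 0.14 0 0 0 0" --pt "-0.7 0.165 0 0 0 0" --pt "-0.7 0.165 0 0 0 0" --pt "-0.7 0.165 0 0 0 0" --pt "-0.6 0.14 0 0 0 0" --pt "-0.36 0.08 0.1 0 0 0" --pt "0 0 0.1 0 0 0"

```text
time: 8.0
eef_pos: [583.7, -245.2, 109.7]
eef_rot: [-3.14, -0.001, 1.47]
ft_force: [-0.2, -0.2, -1.4]
finger_gap: 44.6
grip_force: 30.8
```

```bash
python3 - <<'E'
from cell import bot
import cv2,numpy as np
from h import *
p=bot.read_state()["eef_pos"];print(px("side",p))
a=bot.read_camera("side")["color"][...,::-1]; t=bot.read_camera("top")["color"][...,::-1]
r=lambda i:cv2.resize(i,(400,400),interpolation=cv2.INTER_CUBIC)
cv2.imwrite("pics/s3.png",np.hstack([r(a[120:240,260:380]),r(t[190:290,380:480])]))
E
python3 go.py 586.3 -244.3 35 1.474
```

```text
[326.92616817 168.11873094]
t 8.1 pos [ 583.2 -243.4  109.6] rot [-3.139e+00 -1.000e-03  1.472e+00] F [-0.5 -0.1 -1.2] gap 44.4 grip 30.8
turn first(frac) [-0.003 -0.001 -0.002] shift now [-0.012  0.056  1.242] shift after turn [-0.01   0.052  1.243]
```

View pics/s3.png

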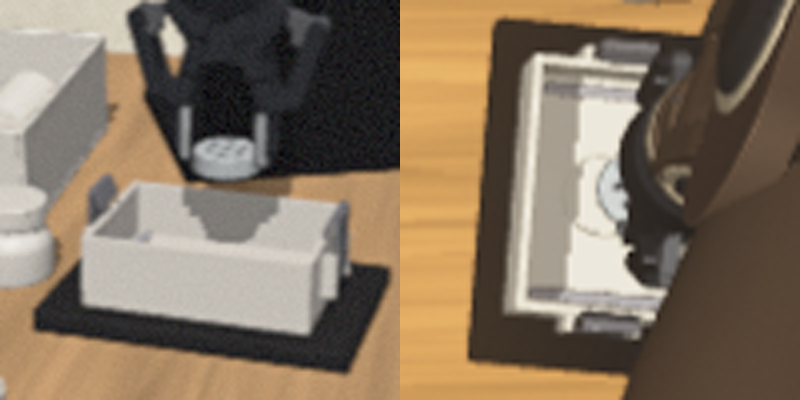

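Run:
```python
from h import *
print("disc left edge y",w("top",380+197/4,190+195/4,119).round(1),"recess left edge",w("top",380+173/4,190+197/4,30).round(1))
print("disc side",w("side",327.8,167.1,119).round(1))
print("recess mosaic edges L,R,T,B",[w("top",370+u*.3,190+v*.3,30)[:2].round(1) for u,v in((174,163),(237,163),(205,129),(205,198))])
```

```text
disc left edge y [ 577.5 -221.5  119. ] recess left edge [ 586.2 -224.1   30. ]
disc side [ 578.8 -227.3  119. ]
recess mosaic edges L,R,T,B [array([ 587.2, -221.5]), array([ 586.5, -269.8]), array([ 613.1, -246.1]), array([ 559.9, -244.4])]
```

Request:
send_rows --pt "-0.015 0.055 0.2 0 0 0" --pt "0 0 0.35 0 0 0" --pt "0 0 0.35 0 0 0" --pt "0 0 0.2 0 0 0" --pt "0 0 0.1 0 0 0" --pt "0 0 0 0 0 0" --pt "0 0 0 0 0 0"

```text
time: 8.98
eef_pos: [587.9, -245.8, 40.1]
eef_rot: [3.14, 0.0, 1.471]
ft_force: [-0.4, -0.3, -1.2]
finger_gap: 44.4
grip_force: 30.8
```

Request:
send_rows --pt "0.02 -0.02 0.05 0 0 0" --pt "0 0 0.05 0 0 0" --pt "0 0 0.05 0 0 0" --pt "0 0 0 0 0 0" --pt "0 0 0 0 0 0"

```text
time: 9.6
eef_pos: [586.4, -244.2, 30.6]
eef_rot: [3.141, -0.0, 1.471]
ft_force: [0.1, 1.1, 3.3]
finger_gap: 44.4
grip_force: 31.2
```

Request:
send_rows --pt "0 0 0.03 0 0 0" --pt "0 0 0 0 0 0" --pt "0 0 0 0 0 0"

```text
time: 9.98
eef_pos: [586.4, -244.2, 28.9]
eef_rot: [3.141, -0.0, 1.471]
ft_force: [-1.1, 2.9, 5.7]
finger_gap: 44.2
grip_force: 31.4
```

Request:
send_rows --pt "0 0 0.03 0 0 0" --pt "0 0 0 0 0 0" --pt "0 0 0 0 0 0"

```text
time: 10.35
eef_pos: [586.6, -244.2, 27.5]
eef_rot: [3.141, -0.0, 1.471]
ft_force: [-0.5, 2.7, 7.8]
finger_gap: 44.2
grip_force: 31.5
```

Request:
send_rows --pt "0 0 -0.05 0 0 0" --pt "0.03 0 0 0 0 0" --pt "0 0 0 0 0 0" --pt "0 0 0 0 0 0"

```text
time: 10.85
eef_pos: [586.7, -242.8, 29.8]
eef_rot: [3.141, 0.001, 1.471]
ft_force: [1.1, -0.9, 4.4]
finger_gap: 44.6
grip_force: 31.2
```

Run:
```python
from cell import bot
import cv2,numpy as np
t=bot.read_camera("top")["color"][...,::-1]
cv2.imwrite("pics/t4.png",cv2.resize(t[205:275,390:483],(797,600),interpolation=cv2.INTER_CUBIC))
```

```text
(no output)
```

View pics/t4.png

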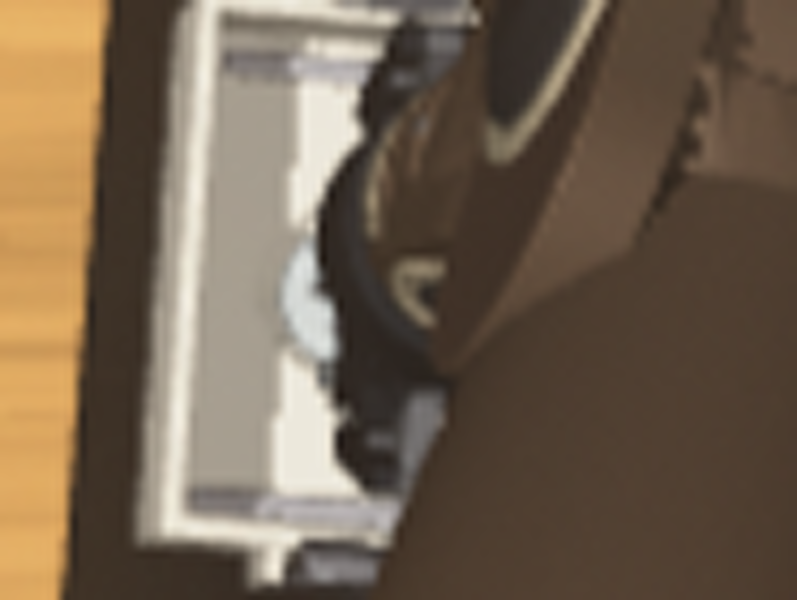

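The disc's visible left arc in the top crop (leftmost at about (283,303)) puts it roughly over the recess. But the 1.5 N/mm rise from TCP z≈33 says it is still on the recess edge. The contact moment should show which side, so I'll press a bit and read it.

Request:
send_rows --pt "0 0 0.05 0 0 0" --pt "0 0 0 0 0 0" --pt "0 0 0 0 0 0"

```text
time: 11.28
eef_pos: [586.9, -242.0, 26.5]
eef_rot: [3.141, -0.001, 1.472]
ft_force: [3.6, 1.7, 1.6]
finger_gap: 44.4
grip_force: 31.6
```

Run:
```python
from cell import bot
import numpy as np
from h import *
for i in range(3):
    s=bot.read_state();print(s["eef_pos"].round(1),s["eef_rot"].round(4),s["ft_force"].round(2),s["moment"].round(3));bot.read_camera("top")
c=bot.read_camera("top")["color"]
```

```text
[ 586.9 -242.    26.5] [ 3.1411e+00 -1.2000e-03  1.4718e+00] [3.65 1.66 1.63] [ 0.407 -0.81  -0.032]
[ 586.9 -242.    26.6] [ 3.1410e+00 -1.1000e-03  1.4718e+00] [4.27 2.37 1.74] [ 0.493 -0.831 -0.056]
[ 586.9 -242.    26.6] [ 3.1410e+00 -1.0000e-03  1.4718e+00] [3.45 3.33 1.05] [ 0.518 -0.869 -0.035]
```

The force dropped from ~7 N to 1.6 N, so the disc slipped into the recess. I'll ease the side load and release.

Request:
send_rows --pt "0.02 0.02 0 0 0 0" --pt "0 0 0 0 0 0" --pt "0 0 0 0 0 0"

```text
time: 11.85
eef_pos: [587.1, -241.8, 26.5]
eef_rot: [-3.14, 0.001, 1.471]
ft_force: [-0.6, -1.6, 1.8]
finger_gap: 44.1
grip_force: 32.3
```

Request:
send_rows --pt "0 0 0 0 0 0" --pt "0 0 0 0 0 0" --pt "0 0 0 0 0 0" --pt "0 0 -0.1 0 0 0" --pt "0 0 -0.4 0 0 0" --pt "0 0 -0.8 0 0 0" --pt "0 0 -0.8 0 0 0" --pt "0 0 0 0 0 0" --gripper 66

```text
time: 12.85
eef_pos: [590.0, -242.3, 158.1]
eef_rot: [3.133, 0.002, 1.471]
ft_force: [0.2, 0.2, -0.9]
finger_gap: 56.6
grip_force: 0.0
```

```bash
python3 go.py 530 212.5 160 1.681
```

```text
t 12.85 pos [ 590.  -242.3  158.1] rot [3.133e+00 2.000e-03 1.471e+00] F [ 0.2  0.2 -0.9] gap 56.6 grip 0.0
turn first(frac) [ 0.008  0.003 -0.2  ] shift now [ 7.444 -1.746 -0.064] shift after turn [ 7.644 -0.16  -0.032]
```

Request:
send_rows --pt "0 0 0 0 0 -0.1" --pt "0 0 0 0 0 -0.1" --pt "0.5 -0.01 0 0 0 0" --pt "0.7 -0.015 0 0 0 0" --pt "0.7 -0.015 0 0 0 0" --pt "0.7 -0.015 0 0 0 0" --pt "0.7 -0.015 0 0 0 0" --pt "0.7 -0.015 0 0 0 0" --gripper 75

```text
time: 13.85
eef_pos: [555.6, -2.1, 152.1]
eef_rot: [-3.141, -0.0, 1.681]
ft_force: [-0.1, -0.6, -1.5]
finger_gap: 64.2
grip_force: 0.0
```

Request:
send_rows --pt "0.7 -0.015 0 0 0 0" --pt "0.7 -0.015 0 0 0 0" --pt "0.7 -0.015 0 0 0 0" --pt "0.7 -0.015 0.2 0 0 0" --pt "0.6 -0.015 0.4 0 0 0" --pt "0.24 -0.01 0.4 0 0 0" --pt "0 0 0.2 0 0 0" --pt "0 0 0 0 0 0"

```text
time: 14.85
eef_pos: [526.6, 212.3, 79.7]
eef_rot: [-3.139, 0.001, 1.681]
ft_force: [-0.7, 0.8, -0.7]
finger_gap: 64.0
grip_force: 0.0
```

```bash
python3 go.py 530 212.5 24 1.681;  python3 - <<'E'
from cell import bot
import cv2,numpy as np
from h import *
p=bot.read_state()["eef_pos"];print(px("side",p))
a=bot.read_camera("side")["color"][...,::-1]; t=bot.read_camera("top")["color"][...,::-1]
r=lambda i:cv2.resize(i,(400,400),interpolation=cv2.INTER_CUBIC)
cv2.imwrite("pics/s5.png",np.hstack([r(a[230:370,240:380]),r(t[200:280,390:470])]))
E
```

```text
t 14.85 pos [526.6 212.3  79.7] rot [-3.139e+00  1.000e-03  1.681e+00] F [-0.7  0.8 -0.7] gap 64.0 grip 0.0
turn first(frac) [-0.002  0.001 -0.   ] shift now [-0.001  0.059  0.928] shift after turn [-0.002  0.057  0.928]
[312.10048223 296.76327295]
```

View pics/s5.png

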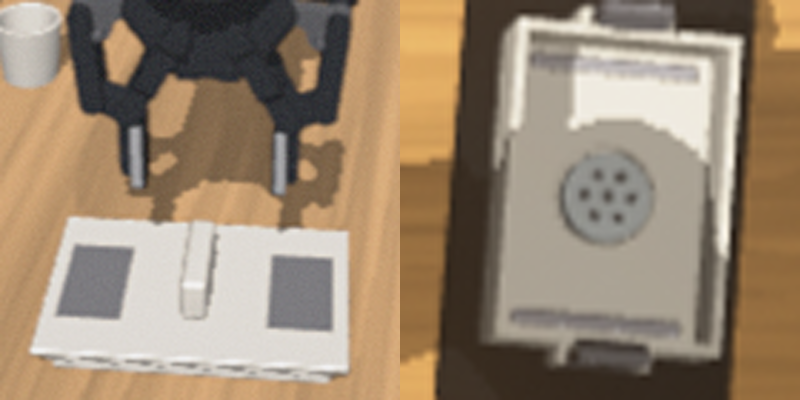

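The side view shows the open fingers over the lid's grip bar (195,270). The top view shows the disc seated concentric in the recess at about (607,196). Now I'll grasp the bar.

Request:
send_rows --pt "0.03 0.05 0.2 0 0 0" --pt "0 0 0.3 0 0 0" --pt "0 0 0.3 0 0 0" --pt "0 0 0.12 0 0 0" --pt "0 0 0 0 0 0" --pt "0 0 0 0 0 0"

```text
time: 15.7
eef_pos: [530.6, 215.3, 26.2]
eef_rot: [3.14, -0.0, 1.681]
ft_force: [-0.1, 0.4, 0.3]
finger_gap: 64.1
grip_force: 0.0
```

Request:
send_rows --pt "0 0 0 0 0 0" --pt "0 0 0 0 0 0" --pt "0 0 0 0 0 0" --pt "0 0 0 0 0 0" --pt "0 0 0 0 0 0" --pt "0 0 0 0 0 0" --pt "0 0 0 0 0 0" --pt "0 0 0 0 0 0" --gripper 0 --force 60

```text
time: 16.7
eef_pos: [530.4, 215.3, 26.1]
eef_rot: [3.141, -0.0, 1.681]
ft_force: [-0.6, 0.6, 5.2]
finger_gap: 12.6
grip_force: 61.1
```

Request:
send_rows --pt "0 0 -0.15 0 0 0" --pt "0 0 -0.4 0 0 0" --pt "0 0 -0.6 0 0 0" --pt "0 0 -0.5 0 0 0" --pt "0 0 -0.4 0 0 0.05" --pt "0 0 0 0 0 0.1" --pt "0 0 0 0 0 0.05" --pt "0 0 0 0 0 0"

```text
time: 17.7
eef_pos: [529.7, 215.0, 148.3]
eef_rot: [-3.141, 0.0, 1.472]
ft_force: [-0.3, -0.3, -1.6]
finger_gap: 12.4
grip_force: 60.3
```

```bash
python3 go.py 586.5 -242.5 130 1.473
```

```text
t 17.7 pos [529.7 215.  148.3] rot [-3.141  0.     1.472] F [-0.3 -0.3 -1.6] gap 12.4 grip 60.3
turn first(frac) [-0.001  0.    -0.001] shift now [-7.495  1.695  0.306] shift after turn [-7.497  1.687  0.304]
```

Request:
send_rows --pt "-0.3 0.068 0 0 0 0" --pt "-0.5 0.113 0 0 0 0" --pt "-0.6 0.135 0 0 0 0" --pt "-0.6 0.135 0 0 0 0" --pt "-0.6 0.135 0 0 0 0" --pt "-0.6 0.135 0 0 0 0" --pt "-0.6 0.135 0 0 0 0" --pt "-0.6 0.135 0 0 0 0"

```text
time: 18.7
eef_pos: [562.6, -55.6, 148.4]
eef_rot: [-3.141, 0.0, 1.472]
ft_force: [1.3, 1.1, -2.3]
finger_gap: 12.6
grip_force: 60.2
```

Request:
send_rows --pt "-0.6 0.135 0 0 0 0" --pt "-0.6 0.135 0 0 0 0" --pt "-0.6 0.135 0 0 0 0" --pt "-0.5 0.11 0 0 0 0" --pt "-0.5 0.11 0 0 0 0" --pt "-0.3 0.07 0 0 0 0" --pt "0 0 0 0 0 0" --pt "0 0 0 0 0 0"

```text
time: 19.7
eef_pos: [585.8, -242.1, 148.4]
eef_rot: [-3.141, -0.001, 1.472]
ft_force: [0.9, 0.5, -2.1]
finger_gap: 12.7
grip_force: 60.2
```

```bash
python3 go.py 586.5 -242.5 105 1.473;  python3 - <<'E'
from cell import bot
import cv2,numpy as np
from h import *
a=bot.read_camera("side")["color"][...,::-1]; t=bot.read_camera("top")["color"][...,::-1]
r=lambda i:cv2.resize(i,(400,400),interpolation=cv2.INTER_CUBIC)
cv2.imwrite("pics/s6.png",np.hstack([r(a[110:250,260:400]),r(t[190:290,385:485])]))
E
```

```text
t 19.7 pos [ 585.8 -242.1  148.4] rot [-3.141e+00 -1.000e-03  1.472e+00] F [ 0.9  0.5 -2.1] gap 12.7 grip 60.2
turn first(frac) [-0.    -0.001 -0.001] shift now [-0.005  0.013  0.723] shift after turn [-0.005  0.013  0.723]
```

View pics/s6.png

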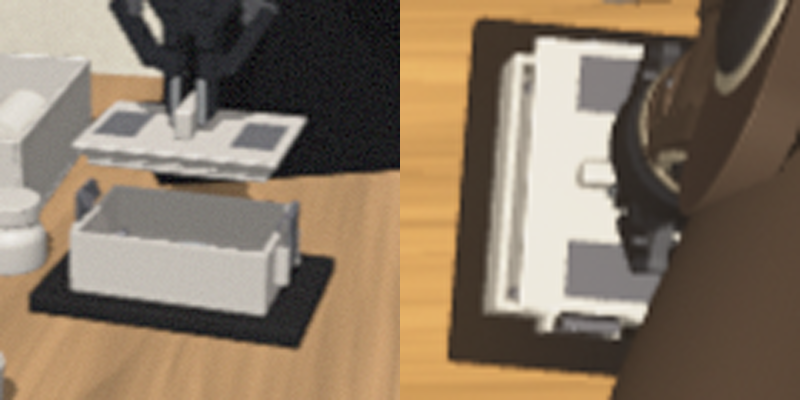

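Run:
```python
from h import *
for c,yaw in(((585.8,-242.1),-.0988),):
  for l in((80,56),(-80,56)):
    p=np.r_[np.array(c)+np.array([[np.cos(yaw),-np.sin(yaw)],[np.sin(yaw),np.cos(yaw)]])@l]
    for z in(142,68):
      u=px("top",np.r_[p,z]);print(l,z,u.round(1),"crop",((u-[385,190])*4+[400,0]).round(0))
import cv2
t=cv2.imread("pics/s6.png")
for y in(60,100,150,200,250,300):
    g=t[y,460:620].astype(int).sum(1);d=np.diff(g[::4]);print(y,[(460+4*i,int(v)) for i,v in enumerate(d) if abs(v)>50])
```

```text
(80, 56) 142 [418.4 198.6] crop [534.  34.]
(80, 56) 68 [413.1 204.1] crop [512.  56.]
(-80, 56) 142 [413.7 266. ] crop [515. 304.]
(-80, 56) 68 [408.6 267.8] crop [495. 311.]
60 [(464, -85), (468, -197), (472, -67), (504, 109), (508, 194), (512, 181), (576, -163), (580, -144)]
100 [(464, -236), (468, -106), (492, 52), (496, 183), (500, 74), (508, 149), (512, 60), (516, -153), (520, -83), (528, 109), (532, 87), (572, -111), (576, -159)]
150 [(460, -212), (464, -95), (492, 169), (496, 91), (504, 139), (508, 69), (512, -137), (516, -90), (524, 74), (528, 116), (604, -215), (608, -290), (612, -74)]
200 [(460, -103), (488, 155), (492, 99), (500, 135), (504, 74), (508, -110), (512, -99), (520, 53), (524, 133), (608, -192), (612, -270)]
250 [(484, 148), (488, 110), (496, 129), (500, 79), (504, -107), (508, -97), (520, 161), (524, 76), (564, -213), (568, -108)]
300 [(480, 150), (484, 105), (492, 132), (496, 79), (500, -59), (504, -69), (508, -56), (516, 149), (520, 77)]
```

Run:
```python
import cv2
from h import *
t=cv2.imread("pics/s6.png")
for x in(545,560,600):
    g=t[20:70,x].astype(int).sum(1);d=np.diff(g[::3]);print(x,[(20+3*i,int(v)) for i,v in enumerate(d) if abs(v)>50])
yaw=-.0988;c=np.array((585.8,-242.1))
for z in(142,):
  for l in((80,50),(80,36)):
    p=c+np.array([[np.cos(yaw),-np.sin(yaw)],[np.sin(yaw),np.cos(yaw)]])@l
    print(((px("top",np.r_[p,z])-[385,190])*4+[400,0]).round(0))
# disc in place (pics/s5: crop 390,200 scale5)
print(w("top",390+207/5,200+196/5,38).round(1))
```

```text
545 [(20, -126), (23, -141), (32, 150), (35, 280), (38, 139)]
560 [(20, -94), (23, -127), (26, -62), (32, 84), (35, 183), (38, 185), (41, 100)]
600 [(23, -84), (26, -149), (29, -81), (35, 73), (38, 214), (41, 194), (44, 91), (53, -136), (56, -110)]
[544.  35.]
[567.  37.]
[ 585.2 -243.3   38. ]
```

Request:
send_rows --pt "0.012 0.02 0.1 0 0 0" --pt "0 0 0.25 0 0 0" --pt "0 0 0.25 0 0 0" --pt "0 0 0.15 0 0 0" --pt "0 0 0.05 0 0 0" --pt "0 0 0 0 0 0" --pt "0 0 0 0 0 0"

```text
time: 20.68
eef_pos: [587.7, -242.2, 101.1]
eef_rot: [3.141, 0.0, 1.471]
ft_force: [0.7, 0.8, -1.9]
finger_gap: 12.8
grip_force: 60.2
```

Request:
send_rows --pt "0 0 0.04 0 0 0" --pt "0 0 0.04 0 0 0" --pt "0 0 0.04 0 0 0" --pt "0 0 0 0 0 0" --pt "0 0 0 0 0 0"

```text
time: 21.3
eef_pos: [587.3, -242.0, 93.3]
eef_rot: [-3.142, -0.0, 1.471]
ft_force: [-0.4, -0.1, -2.6]
finger_gap: 12.4
grip_force: 60.2
```

Request:
send_rows --pt "0.005 0 0.03 0 0 0" --pt "0 0 0.03 0 0 0" --pt "0 0 0 0 0 0" --pt "0 0 0 0 0 0"

```text
time: 21.8
eef_pos: [587.9, -241.9, 90.0]
eef_rot: [3.14, 0.0, 1.471]
ft_force: [2.8, -1.2, -0.2]
finger_gap: 12.6
grip_force: 60.3
```

Request:
send_rows --pt "0 0 0.03 0 0 0" --pt "0 0 0.03 0 0 0" --pt "0 0 0 0 0 0" --pt "0 0 0 0 0 0"

```text
time: 22.3
eef_pos: [588.1, -241.9, 86.6]
eef_rot: [3.14, 0.0, 1.472]
ft_force: [5.3, -0.4, 2.7]
finger_gap: 12.3
grip_force: 60.9
```

Request:
send_rows --pt "0 0.02 0 0 0 0" --pt "0 0 0 0 0 0" --pt "0 0 0 0 0 0"

```text
time: 22.68
eef_pos: [588.6, -241.9, 86.1]
eef_rot: [3.141, 0.0, 1.471]
ft_force: [4.2, -1.4, 1.8]
finger_gap: 12.4
grip_force: 60.8
```

Request:
send_rows --pt "0 0 0 0 0 0" --pt "0 0 0 0 0 0" --pt "0 0 0 0 0 0" --pt "0 0 0 0 0 0" --pt "0 0 -0.3 0 0 0" --pt "0 0 -0.5 0 0 0" --pt "0 0 -0.5 0 0 0" --pt "0 0 0 0 0 0" --gripper 60

```text
time: 23.68
eef_pos: [590.1, -242.5, 168.3]
eef_rot: [3.136, 0.002, 1.471]
ft_force: [0.4, -0.5, -0.3]
finger_gap: 51.2
grip_force: 0.0
```

```bash
python3 go.py 533.5 -236.5 110 1.473;  python3 - <<'E'
from cell import bot
import cv2,numpy as np
from h import *
a=bot.read_camera("side")["color"][...,::-1]; t=bot.read_camera("top")["color"][...,::-1]
r=lambda i:cv2.resize(i,(400,400),interpolation=cv2.INTER_CUBIC)
cv2.imwrite("pics/s7.png",np.hstack([r(a[140:250,270:380]),r(t[190:290,385:485])]))
E
```

```text
t 23.675 pos [ 590.1 -242.5  168.3] rot [3.136e+00 2.000e-03 1.471e+00] F [ 0.4 -0.5 -0.3] gap 51.2 grip 0.0
turn first(frac) [ 0.006  0.002 -0.001] shift now [ 0.008 -0.955  0.967] shift after turn [ 0.008 -0.949  0.972]
```

View pics/s7.png

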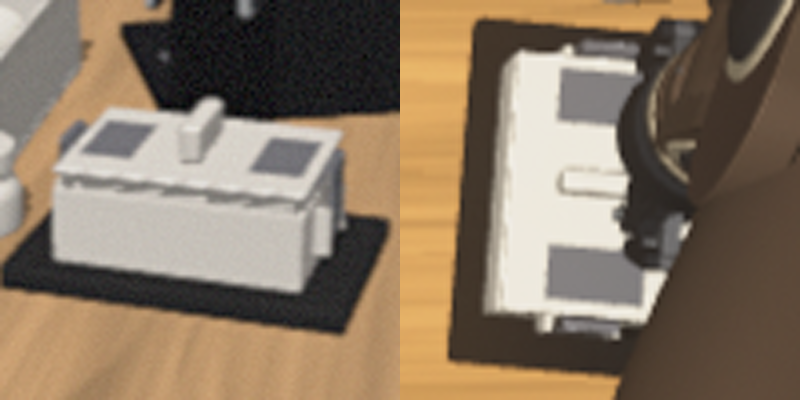

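The lid sits square on the box between both clips, resting on the noses with an even gap under its flange. I'll shut the fingers and push the near (−x) end first.

Request:
send_rows --pt "0 -0.3 0 0 0 0" --pt "0 -0.5 0.1 0 0 0" --pt "0 -0.15 0.4 0 0 0" --pt "0 0 0.4 0 0 0" --pt "0 0 0.2 0 0 0" --pt "0 0 0 0 0 0" --pt "0 0 0 0 0 0" --gripper 0

```text
time: 24.65
eef_pos: [532.3, -236.4, 98.7]
eef_rot: [3.141, 0.0, 1.471]
ft_force: [0.6, -0.3, 0.3]
finger_gap: 0.2
grip_force: 0.0
```

Request:
send_rows --pt "0 0 0.1 0 0 0" --pt "0 0 0.1 0 0 0" --pt "0 0 0.05 0 0 0" --pt "0 0 0 0 0 0" --pt "0 0 0 0 0 0"

```text
time: 25.28
eef_pos: [531.9, -236.2, 83.2]
eef_rot: [3.141, 0.0, 1.471]
ft_force: [1.2, -0.2, -0.9]
finger_gap: -0.1
grip_force: 0.0
```

Not in contact yet. I'll go down in 2 mm steps and watch the force.

Request:
send_rows --pt "0 0 0.03 0 0 0" --pt "0 0 0.03 0 0 0" --pt "0 0 0.03 0 0 0" --pt "0 0 0 0 0 0"

```text
time: 25.78
eef_pos: [532.2, -236.3, 78.1]
eef_rot: [3.141, 0.0, 1.471]
ft_force: [-0.5, 0.4, 4.8]
finger_gap: 0.3
grip_force: 2.3
```

Request:
send_rows --pt "0 0 0.03 0 0 0" --pt "0 0 0.03 0 0 0" --pt "0 0 0 0 0 0"

```text
time: 26.15
eef_pos: [532.6, -236.4, 74.9]
eef_rot: [3.14, 0.0, 1.471]
ft_force: [-0.4, 0.4, 7.0]
finger_gap: -0.1
grip_force: 3.3
```

Request:
send_rows --pt "0 0 0.03 0 0 0" --pt "0 0 0.03 0 0 0" --pt "0 0 0 0 0 0"

```text
time: 26.52
eef_pos: [533.0, -236.6, 71.7]
eef_rot: [3.139, 0.001, 1.471]
ft_force: [0.3, 0.7, 8.8]
finger_gap: -0.0
grip_force: 4.0
```

Request:
send_rows --pt "0 0 0.03 0 0 0" --pt "0 0 0.03 0 0 0" --pt "0 0 0 0 0 0"

```text
time: 26.9
eef_pos: [532.5, -236.4, 67.4]
eef_rot: [3.14, 0.0, 1.471]
ft_force: [0.7, 1.5, 6.6]
finger_gap: 0.3
grip_force: 3.0
```

Request:
send_rows --pt "0 0 0.03 0 0 0" --pt "0 0 0.03 0 0 0" --pt "0 0 0 0 0 0"

```text
time: 27.28
eef_pos: [532.6, -236.4, 64.5]
eef_rot: [3.14, 0.0, 1.471]
ft_force: [-0.4, 0.4, 10.4]
finger_gap: -0.0
grip_force: 5.1
```

Request:
send_rows --pt "0 0 0.03 0 0 0" --pt "0 0 0.03 0 0 0" --pt "0 0 0 0 0 0"

```text
time: 27.65
eef_pos: [532.6, -236.4, 61.5]
eef_rot: [3.139, 0.001, 1.471]
ft_force: [-2.3, 1.1, 14.2]
finger_gap: 0.2
grip_force: 7.3
```

Between z 71.7 and 67.4 the force fell from 8.8 to 6.6 N while descending. Allowing for the mat (about 1.4 N/mm), the flange went from ~78 to ~72 mm, so this end clicked home. One more small push, then the other end.

Request:
send_rows --pt "0 0 0.03 0 0 0" --pt "0 0 0.03 0 0 0" --pt "0 0 0 0 0 0"

```text
time: 28.02
eef_pos: [532.7, -236.5, 59.0]
eef_rot: [3.138, 0.001, 1.471]
ft_force: [-4.3, 2.2, 20.7]
finger_gap: -0.0
grip_force: 10.4
```

Request:
send_rows --pt "0 0 -0.2 0 0 0" --pt "0 0 -0.4 0 0 0" --pt "0 0 -0.5 0 0 0" --pt "0 0 -0.3 0 0 0" --pt "0 0 0 0 0 0"

```text
time: 28.65
eef_pos: [532.3, -236.4, 140.8]
eef_rot: [3.14, 0.0, 1.471]
ft_force: [0.5, -0.1, -1.1]
finger_gap: -0.2
grip_force: 0.0
```

```bash
python3 go.py 643 -247.4 100 1.473
```

```text
t 28.65 pos [ 532.3 -236.4  140.8] rot [3.14  0.    1.471] F [ 0.5 -0.1 -1.1] gap -0.2 grip 0.0
turn first(frac) [ 0.001  0.    -0.002] shift now [0.002 1.854 0.683] shift after turn [-1.000e-03  1.855e+00  6.810e-01]
```

Request:
send_rows --pt "0 0.4 0 0 0 0" --pt "0 0.6 0 0 0 0" --pt "0 0.6 0 0 0 0" --pt "0 0.25 0 0 0 0" --pt "0 0 0.4 0 0 0" --pt "0 0 0.4 0 0 0" --pt "0 0 0.2 0 0 0" --pt "0 0 0 0 0 0"

```text
time: 29.65
eef_pos: [641.3, -246.9, 78.3]
eef_rot: [-3.139, -0.001, 1.471]
ft_force: [-0.1, -0.5, -1.0]
finger_gap: -0.0
grip_force: 0.0
```

Request:
send_rows --pt "0 0 0 0 0 0" --pt "0 0 0.03 0 0 0" --pt "0 0 0.03 0 0 0" --pt "0 0 0 0 0 0"

```text
time: 30.15
eef_pos: [642.2, -247.2, 76.5]
eef_rot: [3.142, 0.0, 1.471]
ft_force: [0.3, -0.9, -0.2]
finger_gap: 0.0
grip_force: 0.0
```

Request:
send_rows --pt "0 0 0.03 0 0 0" --pt "0 0 0.03 0 0 0" --pt "0 0 0 0 0 0"

```text
time: 30.52
eef_pos: [642.4, -247.3, 73.3]
eef_rot: [3.141, 0.0, 1.471]
ft_force: [-0.9, 1.0, 5.0]
finger_gap: -0.2
grip_force: 2.0
```

Request:
send_rows --pt "0 0 0.03 0 0 0" --pt "0 0 0.03 0 0 0" --pt "0 0 0 0 0 0"

```text
time: 30.9
eef_pos: [642.7, -247.4, 69.6]
eef_rot: [3.141, 0.0, 1.471]
ft_force: [1.0, -0.9, 2.0]
finger_gap: -0.2
grip_force: 1.5
```

Request:
send_rows --pt "0 0 0.03 0 0 0" --pt "0 0 0.03 0 0 0" --pt "0 0 0 0 0 0"

```text
time: 31.28
eef_pos: [642.6, -247.4, 66.2]
eef_rot: [3.141, 0.0, 1.471]
ft_force: [-0.9, -0.2, 6.0]
finger_gap: -0.2
grip_force: 3.0
```

Request:
send_rows --pt "0 0 0.03 0 0 0" --pt "0 0 0.03 0 0 0" --pt "0 0 0 0 0 0"

```text
time: 31.65
eef_pos: [642.6, -247.4, 63.4]
eef_rot: [3.14, 0.0, 1.471]
ft_force: [-2.5, 0.4, 10.7]
finger_gap: 0.3
grip_force: 5.1
```

Force fell from 5 to 2 N at z≈71, then rose at the mat's rate: the second click. I'll push on a little to be sure, lift, then verify by touching down at both ends.

Request:
send_rows --pt "0 0 0.04 0 0 0" --pt "0 0 0.04 0 0 0" --pt "0 0 0 0 0 0"

```text
time: 32.02
eef_pos: [642.6, -247.4, 59.6]
eef_rot: [3.139, 0.001, 1.471]
ft_force: [-3.5, 0.6, 15.5]
finger_gap: 0.0
grip_force: 7.8
```

Request:
send_rows --pt "0 0 -0.2 0 0 0" --pt "0 0 -0.05 0 0 0" --pt "0 0 0 0 0 0" --pt "0 0 0 0 0 0" --pt "0 0 0.04 0 0 0" --pt "0 0 0 0 0 0" --pt "0 0 0 0 0 0"

```text
time: 32.9
eef_pos: [642.2, -247.2, 69.7]
eef_rot: [-3.141, -0.0, 1.471]
ft_force: [-0.6, -0.4, 0.9]
finger_gap: -0.2
grip_force: 0.4
```

Request:
send_rows --pt "0 0 0.02 0 0 0" --pt "0 0 0 0 0 0" --pt "0 0 0 0 0 0"

```text
time: 33.28
eef_pos: [642.2, -247.2, 68.8]
eef_rot: [3.142, -0.0, 1.471]
ft_force: [-1.3, 0.4, 2.1]
finger_gap: -0.2
grip_force: 1.2
```

Request:
send_rows --pt "0 0 -0.4 0 0 0" --pt "0 0 -0.7 0 0 0" --pt "0 -0.4 0 0 0 0" --pt "0 -0.6 0 0 0 0" --pt "0 -0.6 0 0 0 0" --pt "0 -0.22 0 0 0 0" --pt "0 0 0.4 0 0 0" --pt "0 0 0.5 0 0 0"

```text
time: 34.28
eef_pos: [534.9, -236.9, 81.0]
eef_rot: [3.139, 0.001, 1.471]
ft_force: [-1.2, -0.6, 0.2]
finger_gap: 0.2
grip_force: 0.0
```

Request:
send_rows --pt "0 0 0 0 0 0" --pt "0 0 0 0 0 0" --pt "0 0 0 0 0 0"

```text
time: 34.65
eef_pos: [534.6, -236.8, 82.1]
eef_rot: [3.14, 0.001, 1.471]
ft_force: [1.3, -0.3, -0.4]
finger_gap: -0.2
grip_force: 0.0
```

Request:
send_rows --pt "0 0 0.08 0 0 0" --pt "0 0 0.04 0 0 0" --pt "0 0 0 0 0 0" --pt "0 0 0 0 0 0"

```text
time: 35.15
eef_pos: [533.6, -236.4, 73.5]
eef_rot: [3.142, 0.0, 1.471]
ft_force: [0.6, -0.5, 0.6]
finger_gap: 0.2
grip_force: 0.0
```

Request:
send_rows --pt "0 0 0.04 0 0 0" --pt "0 0 0 0 0 0" --pt "0 0 0 0 0 0"

```text
time: 35.52
eef_pos: [533.6, -236.4, 71.1]
eef_rot: [-3.141, -0.0, 1.471]
ft_force: [0.9, -0.8, -0.5]
finger_gap: 0.2
grip_force: 0.0
```

Request:
send_rows --pt "0 0 0.03 0 0 0" --pt "0 0 0 0 0 0" --pt "0 0 0 0 0 0"

```text
time: 35.9
eef_pos: [533.8, -236.4, 69.4]
eef_rot: [3.141, 0.0, 1.471]
ft_force: [0.2, 0.3, 2.1]
finger_gap: -0.2
grip_force: 0.6
```

Both ends meet the finger at the same height, about 70 mm, so the lid is level and home. I'll retract and hand in.

Request:
send_rows --pt "0 0 -0.3 0 0 0" --pt "0 0 -0.6 0 0 0" --pt "0 0 -0.7 0 0 0" --pt "0 0 -0.7 0 0 0" --pt "0 0 0 0 0 0" --pt "0 0 0 0 0 0"

```text
time: 36.65
eef_pos: [533.4, -236.3, 206.6]
eef_rot: [-3.141, -0.0, 1.471]
ft_force: [-0.1, -0.5, 0.0]
finger_gap: -0.2
grip_force: 0.0
```

```bash
python3 -c "
from cell import bot
print(bot.read_state()['eef_pos'],bot.close_job())"
```

```text
the job is handed in; nothing more can be done
[ 533.41264646 -236.26971228  206.62216225] None
```

I handed the job in at about 37 s: the disc is in the recess, and the lid is on, with both clips clicked (judged by force drops) and both ends touching at the same height, about 70 mm; hand-in returned no verdict.

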